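# Open the battery box with its push-push latch

### The arm

A 7-joint arm with a two-finger parallel gripper is mounted at the origin on a cart in front of the work surface, level with it; the furniture and walls round the work are solid. World frame = base frame: x ahead of the robot, y to its left, z up, the work surface at z = 0. Lengths are in mm, angles in rad, forces in N, time in s.
With the tool pointing down it reaches from about 425 to 875 mm from the base axis. Payload 8.4 kg.
Tool frame: the origin (TCP) lies on the centre line of the jaws, within the pads' length; the fingertips stand 25 mm ahead of it and the grasp point (between the pads) lies 6 mm ahead of it; z points along the fingers, y is the line along which they close (so a half turn about z gives the same grasp; the last joint's range is limited). The gripper opens to 85 mm and grips with 20 to 120 N. Pads are 22 mm wide; open, the fingers measure 114 mm over their backs; the gripper's body (76 mm by 85 mm) begins 54 mm behind the grasp point. The pads swing forward as they close: fully open they stand 13 mm farther back than shut.
Start: joints at [-1.303, 0.333, 0.04, 1.465, -0.013, 1.343, -0.059], TCP at [233.109, 606.732, 234.208] pointing down, gripper open.
Joint ranges: [-2.58, 2.58], [-0.38, 2.09], [-1.3, 1.39], [0.25, 2.4], [-1.5, 4.64], [0.08, 2.09], [-2.65, 2.65]. Speed limits (rad/s): [2.22, 2.22, 2.79, 2.79, 3.14, 3.14, 3.14].

### API

Orientations are given as a 3x3 rotation matrix whose columns are the frame's x, y, z axes.
In Python, from cell import observe, cams, workorder gives the robot as it stands. The module is installed in compiled form; this text tells all that it offers.
- The arm moves only by the tool carry_out, never from a script. Its argument "targets" is a list that holds one entry, the list of rows, each a list of 6 numbers: the shift along the tool's x, y, z each as a share of 0.5 m, from -1 to 1, then the turn, a rotation vector about the tool's x, y, z each as a share of 360 degrees, from -1 to 1. A call has 1 to 5 rows; each row is the pose to reach, as a shift and turn from the pose commanded when the call began, along the tool's axes at that moment, turning the shorter way round; what a row does not reach only later rows make up. A row lasts 1/8 s, in which the tool goes at most 62.5 mm and 10.7 degrees, less where a joint would pass 70% of its speed; a pose out of reach is approached as far as the arm can. A call with a number of a shift or a turn outside -1 to 1 is refused whole. A call with a gripper value outside its range is refused whole. "jaw" is the opening, from 0 (shut) to 1 (fully open), set as the call begins (left out, the last holds). The fingers move at their own pace and stop on an object; the grip force is fixed at half the most. Time passes only in rows, so rows that repeat a pose let the fingers close. It gives the time, the measured TCP pose, the force, the opening and the grip force at its end, in the units of the state.
- observe(): the state, without advancing time (a new reading comes with each control period).
- cams.camera(name): name is "scene" or "top" or "wrist"; returns the picture (420x560x3 uint8, red, green, blue); there is no depth.
- cams.camera_info(name): a dict with "fov_y" (degrees; the focal length in pixels is half the picture's height over the tangent of half this angle, whatever the lens; pixels are square), "cx", "cy" (the principal point, pixels), "k1" (the pictures are not rectified: a ray, as slopes to the right and down, at radius r is drawn at 1 + k1 r^2 times it, then the intrinsics apply), "rvec" (rotation vector, rad) and "tvec" (3), from world to camera coordinates, as OpenCV has them. Camera axes: x right, y down, z forward; pixel columns grow to the right and rows downward; lengths in mm; the calibration is good to about 2 mm. A picture is of the moment at which its call begins: read the wrist's pose just before it. camera_info takes no time and is no camera call; for the wrist camera it gives the pose at the moment of the call.
- workorder.finish_job(): hands the job in; it is judged then, once.
The state is a dict: "clock": time; "joint_positions": joint angles; "joint_velocities": joint speeds; "tau": joint torques, N m; "eef_pos": TCP position; "tool_rot": TCP orientation; "wrist_force": force on the tool from outside, world axes, zero at the start; "ft_torque": the same for the moment, N m; "gripper_width": finger opening in mm; "grip_force": force on a finger pad.
Only numpy, scipy, OpenCV 4.12 (cv2) and the standard library are available. Lean on these libraries where they do the work, as an engineer would, in place of code of your own. Each camera call takes 0.05 s, during which the arm holds its last target. There are 200 camera calls.

### The job

Two grey battery boxes stand on the bench, each with a round latch button on top, a drop-down door in front and a small steel dish of screws standing before the door. With the fingertips, first slide the dish at the wider box along the bench out of the way of that box's door (do not pick it up), then press that box's latch button all the way in once and let go, so that the door drops fully open by itself and stays open. Do not touch the door, do not press again once it is open, and leave the narrower box and the other things alone.

Things in the scene. Friction and masses are not known exactly. Their poses are not given: they have to be found in the camera images.
- wide_box: the wider grey battery box, fixed to the bench; 100 mm deep (its x), 150 mm wide (its y), 55 mm high. Origin: centre of its underside, on the bench. x points from its front to its back, so the door is in its front face, 50 mm from the origin towards -x; y to its left seen from the robot, z up. The front face looks roughly at the robot's side (turned up to 0.3 rad either way).
- wide_box_button_top (a point): centre of the top of the wider box's latch button: black upright cylinder 24 mm across, standing 11 mm proud of the box (66 mm above the bench), at x 0, y +41 mm of the box. It is pressed straight down.
- wide_box_button (a joint): how far that button is pressed, m: 0 out, 0.007 fully in. Springy: about 1 N to start, 3.5 to 4.5 N fully in. It comes back by itself. One full press (over 5 mm) frees the latch; the door drops when the button is let go. It cannot be re-latched by pressing again.
- wide_box_door (a joint): angle of the wider box's door, rad: 0 shut (upright), 1.7 fully open (lying forward, tip near the bench). Aluminium, 132 mm wide, 42 mm high, hinged along its lower edge 8 mm above the bench. It swings forward and down by itself in about a second; open it covers the bench for 43 mm in front of the box's front face and 66 mm either side of the box's middle. Anything lying there stops it part-way.
- wide_box_door_edge (a point): middle of the outer side of the upper edge of that door
- dish_mid (a point): centre (half-way up, 9 mm) of the round steel dish of small screws that stands just in front of the wider box's door; loose, about 0.2 kg, 68 mm across at the rim, 60 mm at the foot, 18 mm high; it slides. z is its axis.
- narrow_box: the narrower grey battery box, fixed, same build: 100 mm deep, 100 mm wide, 55 mm high, same axes. Its button is at x 0, y +16 mm. Leave alone.
- narrow_box_button (a joint): press of the narrower box's button, m, 0 out. Leave alone.
- narrow_box_door (a joint): angle of the narrower box's door, rad, 0 shut. Leave alone.
- other_dish_mid (a point): centre of a like dish of screws (68 mm across, 18 mm high) standing in front of the narrower box. Leave alone.
- half_shell_mid (a point): centre of a green moulded half housing, 27 x 74 x 13 mm, lying between the boxes. Leave alone.
There are look-alikes about, which are no part of the job. Leave any red look-alike of the part that bears dish_mid alone.

How it is judged:
By the outcome, as a careful person would: the job done as asked, in the order asked, and still so for the second after the job is handed in, with the robot touching nothing.
It also fails if it takes over 42 s, if anything falls off the work surface, if the arm or the gripper's body presses on something with over 40 N, if the wrist force passes 120 N, or if a joint passes its speed limit or range.

## Working session

There is one attempt and no reset: what is moved stays moved. The work goes in short steps, Python scripts to look and compute and a tool call to move; the robot and the scene stay as the last step left them, time stands still between calls to the robot, and variables do not carry over. Pictures are saved under pics/ and viewed, at most 10 in all, crops included, and the job is handed in when it is done.

Besides the shell and the picture viewer there is one more tool, called after "Call:" by a JSON object that holds its "op" and its "data". carry_out: Moves the arm, as the interface text tells. Its arguments: {"type":"object","properties":{"targets":{"type":"array"},"jaw":{"type":"number"}},"required":["targets"]}

```bash
mkdir -p pics; cat > h.py <<'E'
import numpy as np, cv2
from cell import observe, cams, workorder
def snap(n,f):
    p=cams.camera(n); cv2.imwrite('pics/'+f,p[:,:,::-1]); return p
def K(n):
    i=cams.camera_info(n); f=210/np.tan(np.radians(i['fov_y'])/2)
    R=cv2.Rodrigues(np.array(i['rvec'],float))[0]; return i,f,R,np.array(i['tvec'],float)
def toworld(n,uv,z):
    i,f,R,t=K(n); a=np.array([(uv[0]-i['cx'])/f,(uv[1]-i['cy'])/f]); s=a.copy()
    for _ in range(30): s=a/(1+i['k1']*(s@s))
    d=R.T@np.array([s[0],s[1],1]); c=-R.T@t
    return c+d*(z-c[2])/d[2]
def proj(n,P):
    i,f,R,t=K(n); c=R@np.array(P,float)+t; s=c[:2]/c[2]; s=s*(1+i['k1']*(s@s)); return s*f+[i['cx'],i['cy']]
E
python3 - <<'E'
from h import *
o=observe(); print(o['clock'],o['eef_pos'],o['tool_rot'],o['wrist_force'],o['gripper_width'])
a=snap('top','top.png'); b=snap('scene','scene.png')
for n in('top','scene'): i,f,R,t=K(n); print(n,f,i['k1'],-R.T@t)
E
```

```text
0.0 [233.0177189  606.32192163 233.33038158] [[-9.33445022e-01  3.58720208e-01 -4.49926641e-04]
 [ 3.58720468e-01  9.33443794e-01 -1.51960298e-03]
 [-1.25131066e-04 -1.57986373e-03 -9.99998744e-01]] [-0.34348054  0.33938192 -0.48471536] 85.36050941754031
top 455.127502544549 -0.10448792481646721 [ 494.08501864   59.53261578 1118.78340544]
scene 494.5946629009038 -0.1164273431304623 [ -20.20354156 -844.1974606   912.33475437]
```

View pics/top.png

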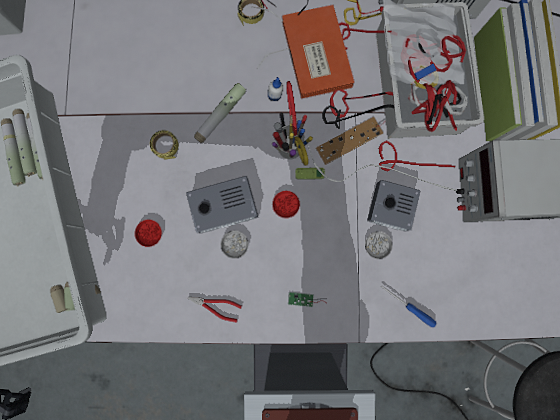

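View pics/scene.png

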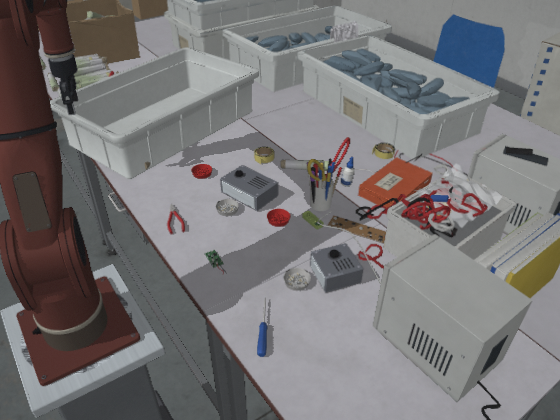

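The top view shows:
- Wide box at about (222,204), with its button at about (204,207). The narrower box is at about (393,204).
- Steel dishes at (235,243), in front of the wide box, and at (379,242), in front of the narrow one.
- Red look-alike dishes at (148,232) and (286,203).

The dish at (235,243) is the one meant: it is steel and stands at the wider box's door. I'll confirm that in an enlarged crop.

```bash
python3 - <<'E'
from h import *
p=cv2.imread('pics/top.png'); c=p[160:300,120:320]
cv2.imwrite('pics/crop.png',cv2.resize(c,None,fx=4,fy=4,interpolation=cv2.INTER_CUBIC))
E
```

```text
(no output)
```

View pics/crop.png

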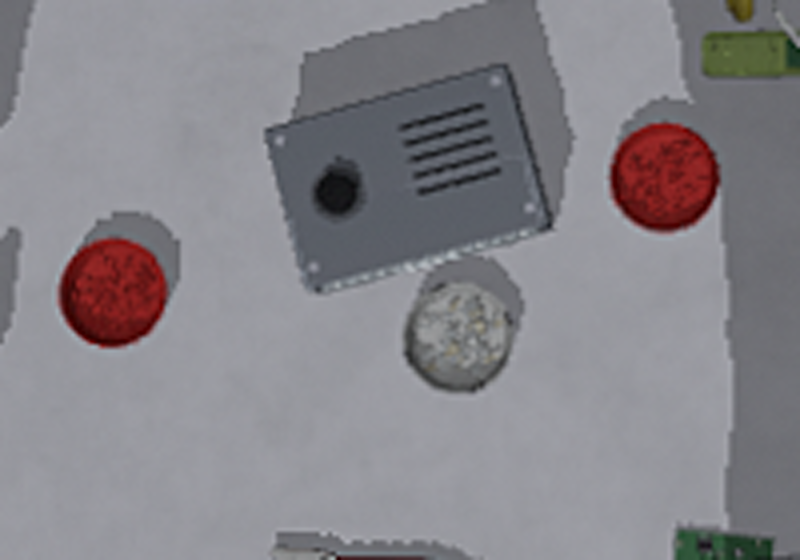

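The crop shows the wide box's top corners at (266,130), (506,66), (550,228) and (316,292). The button is at (337,192), and the steel dish's rim centre is at (459,337), touching-close in front of the door. Red dishes lie to either side.

```bash
cat >> h.py <<'E'
def cr(u,v,z): return toworld('top',((u+.5)/4-.5+120,(v+.5)/4-.5+160),z)
E
python3 - <<'E'
from h import *
np.set_printoptions(precision=1,suppress=True)
C=[cr(*c,55) for c in((266,130),(506,66),(550,228),(316,290))]
for c in C: print(c)
print([np.linalg.norm(C[i]-C[(i+1)%4]) for i in range(4)], 'ctr',sum(C)/4)
yv=(C[0]-C[1])+(C[3]-C[2]); th=np.arctan2(-yv[0],yv[1]); print('yaw',th)
R=np.array([[np.cos(th),-np.sin(th)],[np.sin(th),np.cos(th)]]); c=(sum(C)/4)[:2]
print('button pred',c+R@[0,41],'meas',cr(337,190,66))
d=cr(459,336,18); print('dish',d,'in box',R.T@(d[:2]-c), 'diam',np.linalg.norm(cr(406,336,18)-cr(513,336,18)))
for u,v in((113,292),(665,177)): e=cr(u,v,18); print('red',e,R.T@(e[:2]-c))
for u,v in((280,540),(680,530)): e=cr(u,v,5); print('pliers/pcb',e,R.T@(e[:2]-c))
print('axes x',R[:,0],'y',R[:,1])
# view of pliers etc
for u,v in((190,296),(240,302),(238,320),(290,292),(313,306)): e=toworld('top',(u,v),5); print(e,R.T@(e[:2]-c))
E
```

```text
[634.6 290.5  55. ]
[672.1 148.4  55. ]
[575.9 122.2  55. ]
[539.9 259.4  55. ]
[np.float64(146.99312220802705), np.float64(99.70514603790893), np.float64(141.9016083252996), np.float64(99.64544319599803)] ctr [605.6 205.1  55. ]
yaw 0.25684533729572784
button pred [595.2 244.8] meas [597.7 245.8  66. ]
dish [513.5 179.3  18. ] in box [-95.6  -1.6] diam 64.75137948812684
red [540.5 391.3  18. ] [-15.7 196.6]
red [609.5  54.5  18. ] [ -34.5 -146.7]
pliers/pcb [390.  289.5   5. ] [-187.1  136.4]
pliers/pcb [395.8  46.3   5. ] [-243.3 -100.3]
axes x [1.  0.3] y [-0.3  1. ]
[386.7 288.6   5. ] [-190.6  136.3]
[372.4 166.6   5. ] [-235.4   22. ]
[329.1 171.4   5. ] [-276.    37.7]
[396.1  45.4   5. ] [-243.2 -101.3]
[362.1 -10.1   5. ] [-290.3 -146.3]
```

```bash
cat >> h.py <<'E'
from scipy.spatial.transform import Rotation as Ro
TH=.257; BR=np.array([[np.cos(TH),-np.sin(TH)],[np.sin(TH),np.cos(TH)]]); BC=np.array([605.6,205.1])
def row(xyz,xdeg=None):
    """move-call row reaching world xyz, tool down, tool x at xdeg in the plane"""
    o=observe(); T=np.array(o['tool_rot']); a=np.radians(xdeg)
    x=np.array([np.cos(a),np.sin(a),0]); z=np.array([0,0,-1.]); G=np.column_stack([x,np.cross(z,x),z])
    s=T.T@(np.array(xyz)-o['eef_pos'])/500; r=Ro.from_matrix(T.T@G).as_rotvec()/(2*np.pi)
    print('clk',o['clock'],'pos',np.round(o['eef_pos'],1),'F',np.round(o['wrist_force'],1),'row',np.round(np.r_[s,r],4))
def box(x,y,z): return np.r_[BC+BR@[x,y],z]
E
python3 - <<'E'
from h import *
P=box(-85.4,57.5,150); print(P); row(P,94.9)
E
```

```text
[508.38944012 239.00452842 150.        ]
clk 0.1 pos [233.  606.4 233.4] F [ 0.5 -0.9  0.1] row [-7.777e-01 -4.881e-01  1.676e-01 -2.000e-04  1.000e-04  1.780e-01]
```

Call:
{"op": "carry_out", "data": {"targets": [[[-0.778,-0.488,0.0,0,0,0.178],[-0.778,-0.488,0.0,0,0,0.178],[-0.778,-0.488,0.0,0,0,0.178],[-0.778,-0.488,0.0,0,0,0.178],[-0.778,-0.488,0.0,0,0,0.178]]], "jaw": 0}}

```text
clock: 0.72
eef_pos: [421.5, 354.9, 234.0]
tool_rot: [[-0.257, 0.966, -0.0], [0.966, 0.257, -0.0], [0.0, -0.0, -1.0]]
wrist_force: [0.8, 0.3, 0.8]
gripper_width: 0.1
grip_force: 0.0
```

```bash
python3 -c "
from h import *
row(box(-85.4,57.5,150),94.9)"
```

```text
clk 0.725 pos [421.5 354.9 234. ] F [0.8 0.3 0.8] row [-0.2687  0.1084  0.1681 -0.     -0.      0.0278]
```

Call:
{"op": "carry_out", "data": {"targets": [[[-0.269,0.108,0.0,0,0,0.028],[-0.269,0.108,0.0,0,0,0.028],[-0.269,0.108,0.1,0,0,0.028],[-0.269,0.108,0.24,0,0,0.028],[-0.269,0.108,0.34,0,0,0.028]]]}}

```text
clock: 1.35
eef_pos: [507.9, 240.7, 62.3]
tool_rot: [[-0.09, 0.996, -0.0], [0.996, 0.09, -0.0], [-0.0, -0.0, -1.0]]
wrist_force: [-0.1, 1.2, -0.5]
gripper_width: -0.1
grip_force: 0.0
```

```bash
python3 -c "
from h import *
row(box(-85.4,57.5,60),94.9)
print(toworld('top',(0,0),0)[:0])
"
```

```text
clk 1.35 pos [507.9 240.7  62.3] F [-0.1  1.2 -0.5] row [-0.0034  0.0006  0.0045 -0.      0.      0.0007]
[]
```

Now I'll hold here and look.

Call:
{"op": "carry_out", "data": {"targets": [[[-0.003,0,0.024,0,0,0],[-0.003,0,0.024,0,0,0]]]}}

```text
clock: 1.6
eef_pos: [508.6, 239.6, 52.8]
tool_rot: [[-0.09, 0.996, -0.0], [0.996, 0.09, -0.001], [-0.001, -0.0, -1.0]]
wrist_force: [0.0, 0.1, 0.5]
gripper_width: -0.0
grip_force: 0.0
```

```bash
python3 - <<'E'
from h import *
o=observe(); print(o['eef_pos'],o['wrist_force'])
p=cams.camera('scene'); c=p[140:240,180:320,::-1]
c=cv2.resize(c,None,fx=5,fy=5,interpolation=cv2.INTER_CUBIC)
tip=np.array(o['eef_pos'])-[0,0,25]
for q,col in((tip,(0,0,255)),(tip-[0,0,13],(255,0,0)),(np.r_[tip[:2],0],(0,255,0))):
    u=(proj('scene',q)-[180,140])*5; print(u); cv2.circle(c,tuple(int(k) for k in u),3,col,-1)
cv2.imwrite('pics/s2.png',c)
E
```

```text
[508.61294688 239.6163437   52.79768011] [0.04476791 0.14359578 0.49230095]
[177.64775309 266.16917006]
[179.20001269 283.44399571]
[180.95100161 302.88622003]
```

View pics/s2.png

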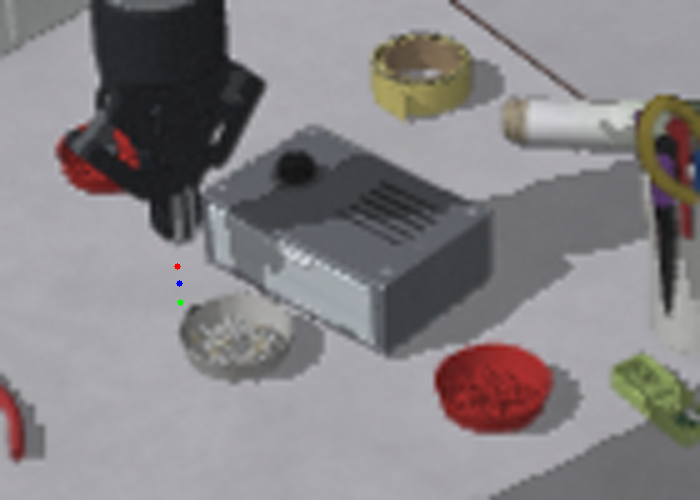

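The fingertips end at about (180,243), above the predicted red mark. The dish is at about (237,335), and the box's front right top corner is at about (385,285). I'll check the projection before descending.

```bash
python3 - <<'E'
from h import *
f=lambda q:np.round((proj('scene',q)-[180,140])*5)
print('FR top',f(box(-50,-75,55)),'FR bottom',f(box(-50,-75,0)),'FL top',f(box(-50,75,55)),'BL',f(box(50,75,55)),'dish',f(np.r_[513.5,179.3,18]),'btn',f(box(0,41,66)))
p=cams.camera('top'); print(observe()['eef_pos'])
cv2.imwrite('pics/t2.png',cv2.resize(p[160:300,120:320,::-1],None,fx=4,fy=4,interpolation=cv2.INTER_CUBIC))
E
```

```text
FR top [379. 291.] FR bottom [381. 365.] FL top [197. 193.] BL [311. 125.] dish [236. 327.] btn [294. 164.]
[509.80919113 240.53938219  54.58264539]
```

View pics/t2.png

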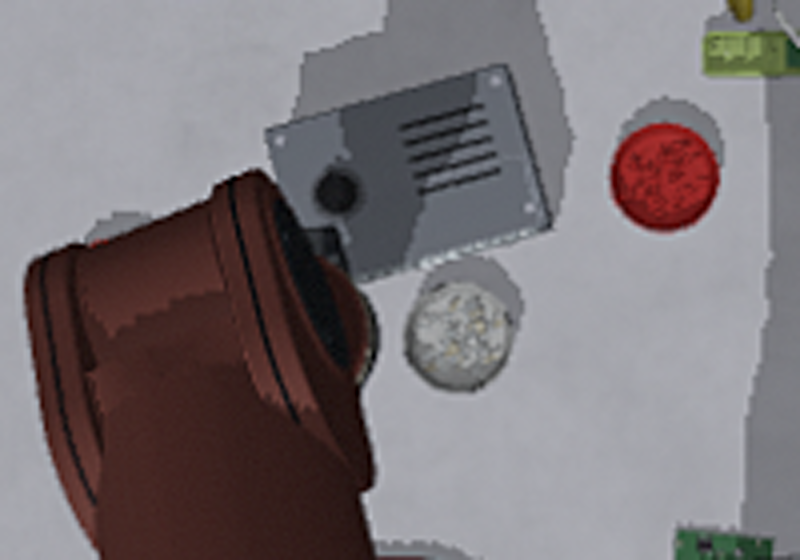

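The box projects to within about 5 px in both views and the dish hasn't moved. In the top view the arm overhangs beside the button at (337,190). The shut tips look about 10 mm shorter than 25 mm, so I'll go down carefully.

Call:
{"op": "carry_out", "data": {"targets": [[[0,0,0.02,0,0,0],[0,0,0.036,0,0,0],[0,0,0.036,0,0,0]]]}}

```text
clock: 2.08
eef_pos: [507.9, 239.6, 33.6]
tool_rot: [[-0.09, 0.996, -0.001], [0.996, 0.09, -0.001], [-0.001, -0.001, -1.0]]
wrist_force: [0.6, -0.5, 0.3]
gripper_width: 0.0
grip_force: 0.0
```

```bash
python3 - <<'E'
from h import *
o=observe(); print(o['eef_pos'],o['wrist_force'])
p=cams.camera('scene'); cv2.imwrite('pics/s3.png',cv2.resize(p[140:240,180:320,::-1],None,fx=5,fy=5,interpolation=cv2.INTER_CUBIC))
for z in(0,10,20): print(z,(proj('scene',np.r_[o['eef_pos'][:2],z])-[180,140])*5)
E
```

```text
[507.86198684 239.56001613  33.63907314] [ 0.59710837 -0.53324049  0.34640999]
0 [179.91602854 303.35672822]
10 [178.7300295  290.24251112]
20 [177.53627571 277.02103437]
```

View pics/s3.png

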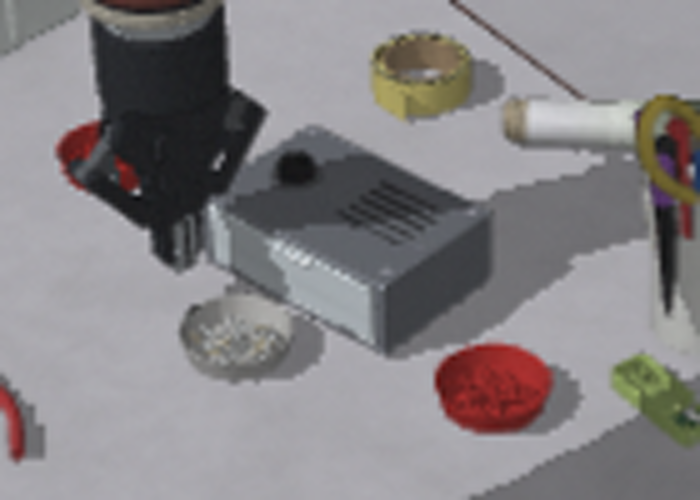

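The tips are at about (182,270), so about 16 mm up. The finger linkage spreads towards the box, so I'll lift and turn the tool a quarter turn to make it run along the push line.

```bash
python3 - <<'E'
from h import *
print(observe()['joint_positions'])
row(box(-85.4,57.5,30),4.9); row(box(-85.4,57.5,30),184.9)
E
```

```text
[-0.85499366  0.36529148  0.39660793  1.90617623 -0.17633815  0.90451548
 -0.28185532]
clk 2.125 pos [508.1 239.6  34. ] F [-0.1 -0.4 -0.3] row [-1.300e-03  4.000e-04  8.000e-03 -0.000e+00  1.000e-04  2.508e-01]
clk 2.125 pos [508.1 239.6  34. ] F [-0.1 -0.4 -0.3] row [-1.300e-03  4.000e-04  8.000e-03 -1.000e-04 -0.000e+00 -2.492e-01]
```

Call:
{"op": "carry_out", "data": {"targets": [[[-0.001,0,-0.08,0,0,0],[-0.001,0,-0.12,0,0,0.06],[-0.001,0,-0.12,0,0,0.251],[-0.001,0,-0.12,0,0,0.251],[-0.001,0,-0.12,0,0,0.251]]]}}

```text
clock: 2.75
eef_pos: [508.5, 239.3, 94.6]
tool_rot: [[0.618, 0.786, 0.0], [0.786, -0.618, 0.0], [0.0, 0.0, -1.0]]
wrist_force: [0.5, -1.2, -0.6]
gripper_width: 0.3
grip_force: 0.0
```

Call:
{"op": "carry_out", "data": {"targets": [[[0,0,0,0,0,0.12],[0,0,0,0,0,0.12],[0,0,0,0,0,0.12],[0,0,0,0,0,0.12],[0,0,0,0,0,0.12]]]}}

```text
clock: 3.38
eef_pos: [508.4, 239.4, 94.4]
tool_rot: [[0.987, 0.158, 0.0], [0.158, -0.987, -0.0], [0.0, 0.0, -1.0]]
wrist_force: [-0.2, 0.7, 0.5]
gripper_width: 0.2
grip_force: 0.0
```

```bash
python3 - <<'E'
from h import *
row(box(-85.4,57.5,30),4.9)
E
```

```text
clk 3.375 pos [508.4 239.4  94.4] F [-0.2  0.7  0.5] row [-0.0002  0.0007  0.1288  0.     -0.      0.0116]
```

Call:
{"op": "carry_out", "data": {"targets": [[[0,0,0.08,0,0,0.012],[0,0,0.122,0,0,0.012],[0,0,0.13,0,0,0.012],[0,0,0.136,0,0,0.012],[0,0,0.136,0,0,0.012]]]}}

```text
clock: 4.0
eef_pos: [508.9, 239.5, 27.0]
tool_rot: [[0.997, 0.083, 0.001], [0.083, -0.997, 0.001], [0.001, -0.001, -1.0]]
wrist_force: [-0.2, 0.7, -0.1]
gripper_width: -0.3
grip_force: 0.0
```

```bash
python3 - <<'E'
from h import *
row(box(-85.4,57.5,26),4.9)
# end of push: dish at D + 122 p ; tool travels until 48.5 behind
p=np.array([-.17,-.985]); print('push end, tool box', np.array([-95.6,-1.6])+122*p-48.5*p)
row(np.r_[box(*(np.array([-95.6,-1.6])+122*p-48.5*p),26)],4.9)
E
```

```text
clk 4.0 pos [508.9 239.5  27. ] F [-0.2  0.7 -0.1] row [-0.0011  0.001   0.002  -0.0001 -0.0002 -0.0004]
push end, tool box [-108.095   -73.9975]
clk 4.0 pos [508.9 239.5  27. ] F [-0.2  0.7 -0.1] row [-2.000e-04  2.678e-01  1.800e-03 -1.000e-04 -2.000e-04 -4.000e-04]
```

Call:
{"op": "carry_out", "data": {"targets": [[[0,0.015,0,0,0,0],[0,0.03,0,0,0,0],[0,0.05,0,0,0,0],[0,0.075,0,0,0,0],[0,0.1,0,0,0,0]]]}}

```text
clock: 4.62
eef_pos: [512.5, 188.2, 26.2]
tool_rot: [[0.997, 0.081, -0.0], [0.081, -0.997, -0.0], [-0.0, 0.0, -1.0]]
wrist_force: [-0.3, -0.6, 0.1]
gripper_width: 0.2
grip_force: 0.0
```

```bash
python3 - <<'E'
from h import *
row(box(-108.1,-74,26),4.9)
p=cams.camera('scene'); cv2.imwrite('pics/s4.png',cv2.resize(p[140:260,180:320,::-1],None,fx=5,fy=5,interpolation=cv2.INTER_CUBIC))
E
```

```text
clk 4.625 pos [512.5 188.2  26.2] F [-0.3 -0.6  0.1] row [ 0.0012  0.165   0.0005  0.      0.     -0.0006]
```

View pics/s4.png

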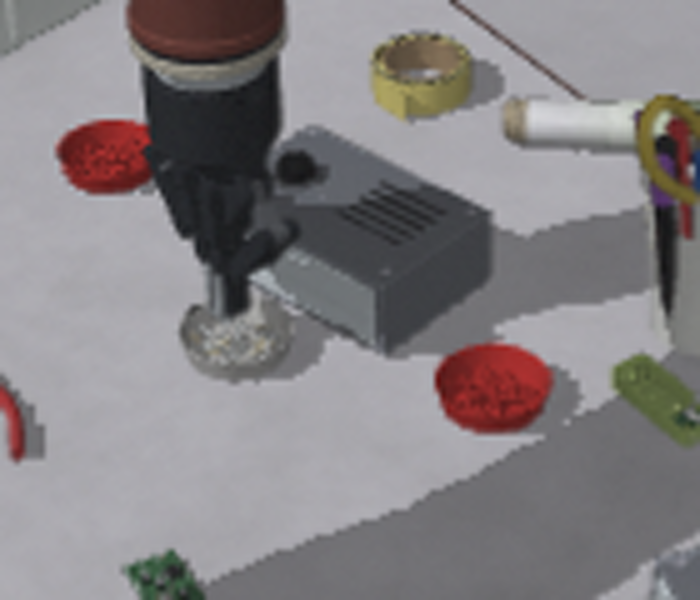

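The fingertips, at about (228,318), stand over the dish at (237,337), and the dish hasn't moved. They went over the rim, so I'll work out their true height.

```bash
python3 - <<'E'
from h import *
for uv,s in(((228,318),'s4'),((183,270),'s3'),((181,243),'s2'),((237,337),'dish?')):
    u=(180+(uv[0]+.5)/5-.5,140+(uv[1]+.5)/5-.5)
    print(s,[np.round(toworld('scene',u,z)) for z in(0,10,20,30)])
o=observe();print(o['eef_pos'],o['joint_positions'])
E
```

```text
s4 [array([525., 213.,  -0.]), array([519., 201.,  10.]), array([513., 190.,  20.]), array([507., 178.,  30.])]
s3 [array([526., 271.,   0.]), array([520., 259.,  10.]), array([514., 246.,  20.]), array([508., 234.,  30.])]
s2 [array([539., 297.,   0.]), array([533., 284.,  10.]), array([527., 272.,  20.]), array([521., 259.,  30.])]
dish? [array([520., 194.,   0.]), array([514., 182.,  10.]), array([508., 171.,  20.]), array([502., 159.,  30.])]
[512.76434203 186.23568053  26.28861755] [-0.99127318  0.39150021  0.66528828  1.96046237 -0.30662307  0.89088167
 -1.65844536]
```

The images put the shut tips only about 5–8 mm ahead of the TCP reading, so they passed just above the rim. I'll back off and go lower, checking the force.

Call:
{"op": "carry_out", "data": {"targets": [[[0,0,-0.05,0,0,0],[0,-0.05,-0.05,0,0,0],[0,-0.106,-0.05,0,0,0],[0,-0.106,-0.02,0,0,0],[0,-0.106,0.0,0,0,0]]]}}

```text
clock: 5.3
eef_pos: [507.8, 241.3, 25.1]
tool_rot: [[0.997, 0.082, -0.001], [0.082, -0.997, -0.001], [-0.001, 0.001, -1.0]]
wrist_force: [0.5, -0.4, -1.0]
gripper_width: 0.4
grip_force: 0.0
```

Call:
{"op": "carry_out", "data": {"targets": [[[0,0,0.006,0,0,0],[0,0,0.012,0,0,0],[0,0,0.012,0,0,0]]]}}

```text
clock: 5.68
eef_pos: [508.3, 241.8, 20.2]
tool_rot: [[0.997, 0.081, 0.0], [0.081, -0.997, -0.0], [0.0, 0.0, -1.0]]
wrist_force: [-0.2, 0.0, 0.4]
gripper_width: -0.2
grip_force: 0.0
```

Call:
{"op": "carry_out", "data": {"targets": [[[0,0,0.004,0,0,0],[0,0,0.008,0,0,0],[0,0,0.008,0,0,0]]]}}

```text
clock: 6.05
eef_pos: [508.0, 242.2, 16.1]
tool_rot: [[0.997, 0.082, -0.0], [0.082, -0.997, -0.0], [-0.0, 0.0, -1.0]]
wrist_force: [-0.1, 0.0, -0.3]
gripper_width: -0.3
grip_force: 0.0
```

Call:
{"op": "carry_out", "data": {"targets": [[[0,0,0.004,0,0,0],[0,0,0.007,0,0,0],[0,0,0.007,0,0,0]]]}}

```text
clock: 6.42
eef_pos: [508.0, 242.2, 12.6]
tool_rot: [[0.997, 0.082, -0.0], [0.082, -0.997, -0.0], [-0.0, 0.0, -1.0]]
wrist_force: [-0.1, -0.2, 0.5]
gripper_width: -0.0
grip_force: 0.0
```

```bash
python3 - <<'E'
from h import *
row(box(-108.1,-74,13),4.9); print(observe()['ft_torque'])
p=cams.camera('scene'); cv2.imwrite('pics/s5.png',cv2.resize(p[140:260,180:320,::-1],None,fx=5,fy=5,interpolation=cv2.INTER_CUBIC))
E
```

```text
clk 6.425 pos [508.  242.2  12.6] F [-0.1 -0.2  0.5] row [ 0.0013  0.2733 -0.0008  0.      0.     -0.0006]
[-0.03336393 -0.03503534 -0.00961496]
```

View pics/s5.png

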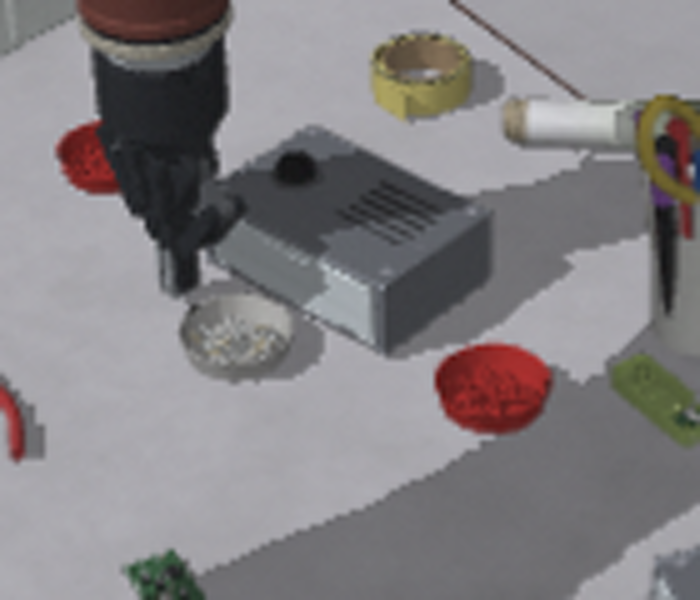

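The tips, at (182,293), are now just above the bench beside the dish and clear of the door. I'll push.

Call:
{"op": "carry_out", "data": {"targets": [[[0,0.015,0,0,0,0],[0,0.03,0,0,0,0],[0,0.05,0,0,0,0],[0,0.07,0,0,0,0],[0,0.09,0,0,0,0]]]}}

```text
clock: 7.1
eef_pos: [511.9, 196.7, 12.8]
tool_rot: [[0.997, 0.082, 0.0], [0.082, -0.997, 0.0], [0.0, -0.0, -1.0]]
wrist_force: [0.5, 1.5, 0.9]
gripper_width: -0.1
grip_force: 0.8
```

```bash
python3 - <<'E'
from h import *
row(box(-108.1,-74,13),4.9)
p=cams.camera('scene'); cv2.imwrite('pics/s6.png',cv2.resize(p[140:260,180:320,::-1],None,fx=5,fy=5,interpolation=cv2.INTER_CUBIC))
E
```

```text
clk 7.1 pos [511.9 196.7  12.8] F [0.5 1.5 0.9] row [ 0.0011  0.1819 -0.0004 -0.     -0.     -0.0006]
```

View pics/s6.png

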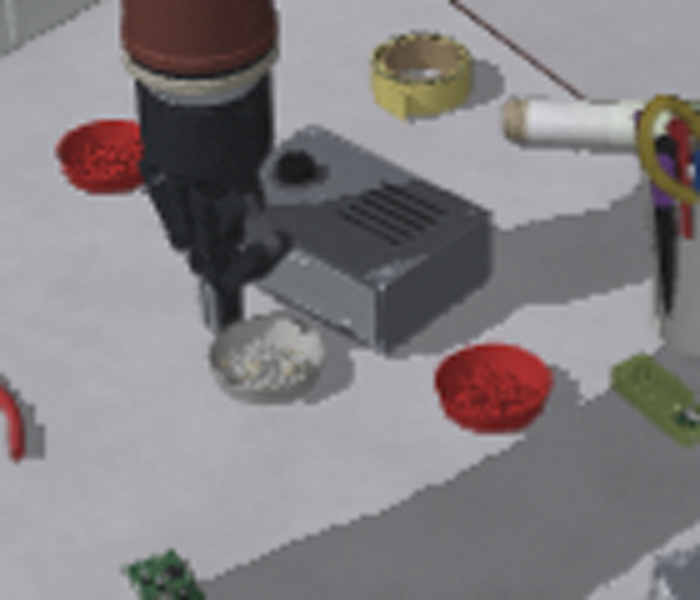

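The dish is sliding ahead of the tips and is now at about (268,358). I'll carry on.

Call:
{"op": "carry_out", "data": {"targets": [[[0,0.02,0,0,0,0],[0,0.04,0,0,0,0],[0,0.06,0,0,0,0],[0,0.08,0,0,0,0],[0,0.1,0,0,0,0]]]}}

```text
clock: 7.78
eef_pos: [516.0, 146.9, 12.7]
tool_rot: [[0.997, 0.082, -0.0], [0.082, -0.997, -0.0], [-0.0, 0.0, -1.0]]
wrist_force: [0.2, 2.0, 0.6]
gripper_width: 0.6
grip_force: 0.9
```

Call:
{"op": "carry_out", "data": {"targets": [[[0,0.02,0,0,0,0],[0,0.04,0,0,0,0],[0,0.06,0,0,0,0],[0,0.075,0,0,0,0],[0,0.08,0,0,0,0]]]}}

```text
clock: 8.4
eef_pos: [519.2, 107.1, 12.7]
tool_rot: [[0.997, 0.081, -0.0], [0.081, -0.997, -0.0], [-0.0, 0.0, -1.0]]
wrist_force: [0.3, 0.8, 1.6]
gripper_width: 0.3
grip_force: 0.9
```

```bash
python3 - <<'E'
from h import *
row(box(-108.1,-74,13),4.9)
p=cams.camera('scene'); q=cams.camera('top')
a=cv2.resize(p[150:250,190:310,::-1],(400,333),interpolation=cv2.INTER_CUBIC); b=cv2.resize(q[180:280,180:300,::-1],(400,333),interpolation=cv2.INTER_CUBIC)
cv2.imwrite('pics/d7.png',np.hstack([a,b]))
E
```

```text
clk 8.4 pos [519.2 107.1  12.7] F [0.3 0.8 1.6] row [ 0.0011  0.0021 -0.0006  0.      0.     -0.0007]
```

View pics/d7.png

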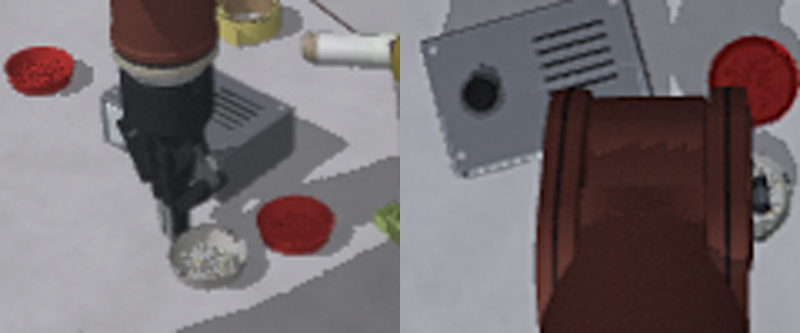

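The dish now stands at about (208,256) in the left panel, past the box's right end and clear of the red dish at (295,224). All 10 views are used, so from here I'll measure by code.

```bash
python3 - <<'E'
from h import *
u=(190+208/3.333,150+254/3.333)
d=toworld('scene',u,14); print(d,BR.T@(d[:2]-BC))
u=(190+295/3.333,150+222/3.333); d=toworld('scene',u,14); print('red',d,BR.T@(d[:2]-BC))
# original dish for bias: s2 (237,333)
u=(180+237/5,140+333/5); d=toworld('scene',u,14); print('orig',d,BR.T@(d[:2]-BC))
row(box(0,41,110),4.9)
E
```

```text
[526.60056383  61.78278927  14.        ] [-112.83324891 -118.53013012]
red [611.22926909  55.37184939  14.        ] [ -32.6135494  -146.24145839]
orig [513.54709547 178.6345357   14.        ] [-95.7565968   -2.19822722]
clk 8.5 pos [519.2 107.3  12.7] F [ 0.2 -0.3  0.7] row [ 0.1739 -0.2616 -0.1948  0.      0.     -0.0006]
```

The dish is at box (-113,-118), so its near edge is about 18 mm outside the door's sweep. Next I'll back off, lift and go over the button.

Call:
{"op": "carry_out", "data": {"targets": [[[0,-0.02,0,0,0,0],[0,-0.03,-0.1,0,0,0],[0,-0.03,-0.22,0,0,0],[0.05,-0.1,-0.26,0,0,0],[0.12,-0.19,-0.26,0,0,0]]]}}

```text
clock: 9.12
eef_pos: [572.7, 209.3, 145.8]
tool_rot: [[0.997, 0.081, 0.004], [0.081, -0.997, 0.004], [0.004, -0.003, -1.0]]
wrist_force: [1.4, 0.1, 0.4]
gripper_width: 0.2
grip_force: 0.0
```

```bash
python3 - <<'E'
from h import *
row([596.5,245.3,100],4.9)
E
```

```text
clk 9.125 pos [572.7 209.3 145.8] F [1.4 0.1 0.4] row [ 0.0529 -0.0675  0.0921 -0.0005 -0.0006 -0.0006]
```

Call:
{"op": "carry_out", "data": {"targets": [[[0.053,-0.067,0.02,0,0,0],[0.053,-0.067,0.06,0,0,0],[0.053,-0.067,0.09,0,0,0],[0.053,-0.067,0.09,0,0,0]]]}}

```text
clock: 9.62
eef_pos: [593.7, 241.6, 96.4]
tool_rot: [[0.997, 0.081, -0.002], [0.081, -0.997, -0.002], [-0.002, 0.001, -1.0]]
wrist_force: [0.6, -0.5, -0.9]
gripper_width: -0.1
grip_force: 0.0
```

```bash
python3 - <<'E'
from h import *
row([596.5,245.3,80],4.9)
E
```

```text
clk 9.625 pos [593.7 241.6  96.4] F [ 0.6 -0.5 -0.9] row [ 0.0063 -0.0069  0.0328  0.0002  0.0004 -0.0008]
```

Call:
{"op": "carry_out", "data": {"targets": [[[0.006,-0.007,0.015,0,0,0],[0.006,-0.007,0.03,0,0,0],[0.006,-0.007,0.03,0,0,0]]]}}

```text
clock: 10.0
eef_pos: [597.2, 246.3, 82.2]
tool_rot: [[0.997, 0.082, -0.001], [0.082, -0.997, -0.0], [-0.001, 0.0, -1.0]]
wrist_force: [-1.1, -0.4, 0.2]
gripper_width: -0.1
grip_force: 0.0
```

Call:
{"op": "carry_out", "data": {"targets": [[[0,0,0.004,0,0,0],[0,0,0.008,0,0,0],[0,0,0.008,0,0,0]]]}}

```text
clock: 10.38
eef_pos: [597.5, 246.5, 78.6]
tool_rot: [[0.997, 0.082, -0.0], [0.082, -0.997, -0.0], [-0.0, 0.0, -1.0]]
wrist_force: [-0.4, 0.2, -0.1]
gripper_width: 0.2
grip_force: 0.0
```

Call:
{"op": "carry_out", "data": {"targets": [[[0,0,0.004,0,0,0],[0,0,0.008,0,0,0],[0,0,0.008,0,0,0]]]}}

```text
clock: 10.75
eef_pos: [597.4, 246.6, 74.5]
tool_rot: [[0.997, 0.082, -0.0], [0.082, -0.997, -0.0], [-0.0, 0.0, -1.0]]
wrist_force: [-0.4, -0.6, -1.2]
gripper_width: 0.2
grip_force: 0.0
```

Call:
{"op": "carry_out", "data": {"targets": [[[0,0,0.004,0,0,0],[0,0,0.008,0,0,0],[0,0,0.008,0,0,0]]]}}

```text
clock: 11.12
eef_pos: [597.4, 246.5, 70.5]
tool_rot: [[0.997, 0.082, -0.0], [0.082, -0.997, -0.0], [-0.0, 0.0, -1.0]]
wrist_force: [0.0, 0.9, -0.2]
gripper_width: 0.1
grip_force: 0.0
```

Call:
{"op": "carry_out", "data": {"targets": [[[0,0,0.003,0,0,0],[0,0,0.006,0,0,0],[0,0,0.006,0,0,0]]]}}

```text
clock: 11.5
eef_pos: [597.7, 246.6, 67.8]
tool_rot: [[0.997, 0.082, 0.0], [0.082, -0.997, 0.0], [0.0, -0.0, -1.0]]
wrist_force: [0.3, -0.7, 1.0]
gripper_width: 0.5
grip_force: 0.6
```

Call:
{"op": "carry_out", "data": {"targets": [[[0,0,0.003,0,0,0],[0,0,0.006,0,0,0],[0,0,0.006,0,0,0]]]}}

```text
clock: 11.88
eef_pos: [597.7, 246.6, 64.7]
tool_rot: [[0.997, 0.082, 0.0], [0.082, -0.997, 0.0], [0.0, -0.0, -1.0]]
wrist_force: [0.4, -0.3, 2.8]
gripper_width: 0.1
grip_force: 1.1
```

Call:
{"op": "carry_out", "data": {"targets": [[[0,0,0.002,0,0,0],[0,0,0.004,0,0,0],[0,0,0.004,0,0,0]]]}}

```text
clock: 12.25
eef_pos: [597.7, 246.6, 62.7]
tool_rot: [[0.997, 0.082, 0.0], [0.082, -0.997, -0.0], [0.0, 0.0, -1.0]]
wrist_force: [0.5, 0.3, 3.6]
gripper_width: 0.1
grip_force: 1.5
```

Next I'll go on until the force jumps, which marks the bottom stop.

Call:
{"op": "carry_out", "data": {"targets": [[[0,0,0.002,0,0,0],[0,0,0.004,0,0,0],[0,0,0.004,0,0,0]]]}}

```text
clock: 12.62
eef_pos: [597.7, 246.7, 61.9]
tool_rot: [[0.997, 0.082, 0.0], [0.082, -0.997, 0.001], [0.0, -0.001, -1.0]]
wrist_force: [-4.2, -1.6, 14.5]
gripper_width: 0.1
grip_force: 7.2
```

The button has bottomed at 14 N. I'll release straight up.

Call:
{"op": "carry_out", "data": {"targets": [[[0,0,-0.02,0,0,0],[0,0,-0.06,0,0,0],[0,0,-0.15,0,0,0],[0,0,-0.26,0,0,0],[0,0,-0.34,0,0,0]]]}}

```text
clock: 13.25
eef_pos: [597.9, 246.3, 234.2]
tool_rot: [[0.997, 0.081, 0.002], [0.081, -0.997, 0.001], [0.002, -0.001, -1.0]]
wrist_force: [0.3, -0.1, 0.2]
gripper_width: -0.2
grip_force: 0.0
```

Call:
{"op": "carry_out", "data": {"targets": [[[0,-0.1,0,0,0,0],[0,-0.2,0,0,0,0],[0,-0.3,0,0,0,0],[0,-0.3,0,0,0,0],[0,-0.3,0,0,0,0]]]}}

```text
clock: 13.88
eef_pos: [585.4, 395.5, 231.1]
tool_rot: [[0.997, 0.082, 0.0], [0.082, -0.997, -0.001], [0.0, 0.001, -1.0]]
wrist_force: [0.5, -1.1, -0.6]
gripper_width: -0.1
grip_force: 0.0
```

Call:
{"op": "carry_out", "data": {"targets": [[[0,0,0,0,0,0],[0,0,0,0,0,0],[0,0,0,0,0,0],[0,0,0,0,0,0],[0,0,0,0,0,0]]]}}

```text
clock: 14.5
eef_pos: [585.3, 396.0, 230.7]
tool_rot: [[0.997, 0.082, -0.0], [0.082, -0.997, -0.0], [-0.0, 0.0, -1.0]]
wrist_force: [0.3, 0.2, 0.4]
gripper_width: 0.0
grip_force: 0.0
```

```bash
python3 - <<'E'
from h import *
p=cams.camera('scene'); q=cams.camera('top'); cv2.imwrite('pics/e_s.png',p[:,:,::-1]); cv2.imwrite('pics/e_t.png',q[:,:,::-1])
for n,im,ref in(('top',q,'top'),('scene',p,'scene')):
    r=cv2.imread(f'pics/{ref}.png')[:,:,::-1]
    D=np.abs(im.astype(int)-r).max(2)
    def val(X): u=proj(n,X); a,b=np.round(u).astype(int); return im[b,a].tolist(), r[b,a].tolist()
    for y in(-58,-30,0,30,58):
        print(n,y,[val(box(x,y,6)) for x in(-100,-85,-70,-58)])
    print(n,'beyond',val(box(-75,80,0)))
    for name,X in(('narrow',toworld('top',(393,205),55)),('odish',toworld('top',(379,242),18)),('red1',[540.5,391.3,18]),('red2',[609.5,54.5,18]),('shell',toworld('top',(310,173),10))):
        u=np.round(proj(n,X)).astype(int); w=D[u[1]-14:u[1]+15,u[0]-14:u[0]+15]; print(n,name,'mean change',w.mean().round(1))
E
```

```text
top -58 [([151, 152, 158], [152, 153, 159]), ([158, 167, 173], [153, 154, 160]), ([161, 168, 174], [152, 153, 160]), ([160, 168, 174], [152, 153, 160])]
top -30 [([153, 153, 160], [113, 114, 115]), ([157, 166, 171], [132, 133, 133]), ([160, 167, 172], [109, 110, 115]), ([159, 166, 173], [111, 113, 117])]
top 0 [([151, 151, 158], [118, 120, 122]), ([158, 165, 171], [120, 121, 121]), ([159, 166, 172], [143, 145, 146]), ([159, 166, 172], [112, 112, 118])]
top 30 [([152, 153, 159], [63, 64, 65]), ([141, 147, 154], [84, 85, 85]), ([157, 164, 171], [155, 155, 163]), ([159, 167, 172], [152, 153, 159])]
top 58 [([153, 155, 161], [155, 156, 163]), ([161, 169, 174], [150, 152, 158]), ([158, 165, 170], [150, 151, 158]), ([160, 168, 173], [151, 153, 159])]
top beyond ([150, 150, 157], [151, 152, 159])
top narrow mean change 1.7
top odish mean change 1.7
top red1 mean change 2.1
top red2 mean change 18.3
top shell mean change 3.8
scene -58 [([161, 160, 166], [161, 159, 165]), ([168, 176, 180], [162, 161, 167]), ([173, 180, 184], [161, 160, 166]), ([160, 167, 172], [162, 161, 166])]
scene -30 [([163, 161, 166], [92, 91, 90]), ([171, 178, 183], [102, 102, 103]), ([170, 178, 183], [107, 106, 110]), ([168, 175, 180], [109, 109, 112])]
scene 0 [([162, 160, 167], [118, 120, 120]), ([168, 175, 180], [146, 145, 143]), ([171, 178, 183], [163, 163, 161]), ([167, 174, 178], [160, 161, 158])]
scene 30 [([166, 165, 170], [103, 103, 102]), ([174, 181, 187], [109, 108, 107]), ([171, 178, 183], [135, 134, 132]), ([166, 172, 177], [153, 151, 150])]
scene 58 [([159, 159, 163], [160, 159, 164]), ([174, 181, 186], [159, 159, 164]), ([171, 179, 183], [160, 159, 163]), ([168, 175, 179], [162, 161, 166])]
scene beyond ([161, 161, 165], [161, 160, 164])
scene narrow mean change 1.2
scene odish mean change 1.8
scene red1 mean change 9.5
scene red2 mean change 15.8
scene shell mean change 9.8
```

The door's aluminium now covers its full area in both views. The last checks are that the red dishes haven't moved and where the door's edge lies.

```bash
python3 - <<'E'
from h import *
def red(f):
    i=cv2.imread(f).astype(int); m=((i[:,:,2]>80)&(i[:,:,1]<.45*i[:,:,2])).astype(np.uint8)
    n,_,s,c=cv2.connectedComponentsWithStats(m); return [(np.round(c[k],1).tolist(),int(s[k,4])) for k in range(1,n) if s[k,4]>250]
for a,b in(('top','e_t'),('scene','e_s')): print(red(f'pics/{a}.png'),'\n ',red(f'pics/{b}.png'))
for n,f in(('top','e_t'),('scene','e_s')):
    im=cv2.imread(f'pics/{f}.png').astype(int)
    for y in(-50,50):
        print(n,y,[(x,int(np.subtract(*im[tuple(np.round(proj(n,box(x,y,4))).astype(int)[::-1])][[1,2]]))) for x in range(-102,-84,2)])
E
```

```text
[([451.9, 51.0], 321), ([444.4, 100.0], 305), ([426.5, 103.0], 260), ([285.7, 203.1], 497), ([148.8, 231.7], 482)] 
  [([451.8, 51.1], 318), ([444.4, 100.1], 303), ([426.5, 103.1], 259), ([285.1, 204.0], 432), ([148.8, 231.7], 480)]
[([427.7, 209.9], 597), ([278.0, 216.9], 304)] 
  [([427.8, 209.9], 597), ([278.1, 216.9], 302)]
top -50 [(-102, 1), (-100, 1), (-98, 1), (-96, 0), (-94, 0), (-92, 0), (-90, 6), (-88, 7), (-86, 8)]
top 50 [(-102, 1), (-100, 0), (-98, 1), (-96, 0), (-94, 0), (-92, 0), (-90, 7), (-88, 8), (-86, 7)]
scene -50 [(-102, -1), (-100, -1), (-98, -1), (-96, -1), (-94, -2), (-92, 0), (-90, 1), (-88, 1), (-86, 7)]
scene 50 [(-102, -2), (-100, -2), (-98, -1), (-96, -1), (-94, -2), (-92, -2), (-90, 3), (-88, 3), (-86, 7)]
```

```bash
python3 -c "
from cell import workorder; print(workorder.finish_job())"
```

```text
the job is handed in; nothing more can be done
None
```

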